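# Load the orbital shaker

### The arm

A 6-joint arm with a two-finger parallel gripper is mounted at the origin on a cart in front of the work surface, level with it; the furniture and walls round the work are solid. World frame = base frame: x ahead of the robot, y to its left, z up, the work surface at z = 0. Lengths are in mm, angles in rad, forces in N, time in s.
With the tool pointing down it reaches from about 300 to 775 mm from the base axis. Payload 14.6 kg.
Tool frame: the origin (TCP) lies on the centre line of the jaws, within the pads' length; the fingertips stand 11 mm ahead of it and the grasp point (between the pads) lies 8 mm behind it; x points along the fingers, y is the direction in which the jaws open and shut, and the axes are right-handed (so a half turn about x gives the same grasp; the last joint's range is limited). The gripper opens to 94 mm and grips with 3 to 60 N. Pads are 16 mm wide; open, the fingers measure 119 mm over their backs; the gripper's body (75 mm by 177 mm) begins 78 mm behind the grasp point.
Start: joints at [1.076, 0.3, 1.521, -0, 1.321, -0.067], TCP at [228.175, 500.425, 216.446] pointing down, gripper open.
Joint ranges: [-3.03, 3.03], [-0.79, 2.21], [0.23, 2.52], [-1.04, 4.18], [0, 3.07], [-2.55, 2.55]. Speed limits (rad/s): [2.22, 2.22, 2.57, 3.14, 3.14, 3.14].

### API

Orientations are given as [roll, pitch, yaw] about the fixed x, y, z axes, in that order (R = Rz(yaw) Ry(pitch) Rx(roll)).
In Python, from cell import manip gives the robot as it stands.
- The arm moves only by the shell command python3 -m handwheel 'ROWS' [OPENING] [FORCE]. ROWS is JSON, a list of rows, each a list of 2 entries, a list of its own where there are three numbers: the shift along the tool's x, y, z in mm, then the turn about the tool's x in rad. In form: [[[x, y, z], spin], ...]. A call has exactly 10 rows; each row shifts and turns the commanded pose from where the row before left it, along the tool's axes as they then stand; what a row does not reach is not made up. A row lasts 1/8 s, in which the tool goes at most 62.5 mm and 10.7 degrees, less where a joint would pass 70% of its speed; a pose out of reach is approached as far as the arm can. A call with a gripper value outside its range is refused whole. OPENING is the closure in counts, from 0 (fully open) to 255 (shut), set as the call begins (- or left out, the last holds). The fingers move at their own pace and stop on an object; FORCE is the grip in N (left out, the last holds). Time passes only in rows, so rows that do not move let the fingers close, or fill a call up. It gives the time, the measured TCP pose, the force and the opening at its end, in the units of the state.
- manip.read_state(): the state, without advancing time (a new reading comes with each control period).
- manip.camera(name): name is "side" or "top"; returns a dict with "pixels" (400x640x3 uint8, red, green, blue), "z_map" (400x640 float32, mm along the optical axis (not along the pixel's ray), 0 where there is no reading), "mtx" (3x3 intrinsics, pixels), "xyz" and "orientation" of the camera in the world. Camera axes: x right, y up, looking along -z (the intrinsics and any distortion apply to the point x, -y, -z); pixel columns grow to the right and rows downward; lengths in mm; the calibration is good to about 2 mm. A picture is of the moment at which its call begins.
- manip.sign_off(): hands the job in, once; it reports no verdict.
Trained networks look in the newest picture that a camera, given by its name, has taken for a name from the list of things; names that differ only in an ending like _2 or _b are one class to them, and where a whole thing is asked for, a point or a joint stands for the part that bears it (a point fixed in the world has none). Each returns a list of dicts, best first, with "confidence" (0 to 1); they miss things now and then, are a little off and sometimes report something else, mostly with a low value. They report only what shows in the picture. A call takes as long as a camera call. They do not tell look-alikes from the thing itself.
- manip.cut_out(target, camera): "region" (400x640 bool, what is visible of it) and "centre" ([column, row] in pixels, amid what is visible of it).
The state is a dict: "clock": time; "joints": joint angles; "qd": joint speeds; "effort": joint torques, N m; "eef_pos": TCP position; "eef_rot": TCP orientation; "wrist_force": force on the tool from outside, world axes, zero at the start; "moment": the same for the moment, N m; "finger_gap": finger opening in mm.
Only numpy, scipy, OpenCV 4.12 (cv2) and the standard library are available. Lean on these libraries where they do the work, as an engineer would, in place of code of your own. Each camera call takes 0.05 s, during which the arm holds its last target. There are 200 camera calls.

### The job

Load the orbital shaker: stand the conical flask, the brown bottle and the two small bottles upright, each in the spring clamp made for its size, right down on the clamp's floor, and let them go. Keep all four upright on the way, and leave the wash bottle standing where it is.

Things in the scene. Friction and masses are not known exactly. Their poses are not given: they have to be found in the camera images.
- flask: Conical (Erlenmeyer) flask of frosted white plastic with a ribbed blue screw cap (fixed to it). 114 mm high; foot 67 mm across up to 14 mm height, then a cone to a neck 30 mm across at 80 mm; cap 38 mm across from 90 to 114 mm height. 0.06 to 0.13 kg. Stands on the bench; grip it by the cap. Origin: centre of its underside, z up along its axis.
- brown_bottle: Round brown sample bottle with black screw cap (fixed to it), a white label. 100 mm high; body 48 mm across up to about 78 mm height, cap 35 mm across from 83 mm up. 0.08 to 0.17 kg. Stands on the bench. Origin: centre of its underside, z up along its axis.
- small_bottle_a: One of two equal small round white sample bottles with red screw cap (fixed to it). 70 mm high; body 36 mm across up to about 54 mm height, cap 26 mm across from 58 mm up. 0.03 to 0.06 kg. Stands on the bench. Origin: centre of its underside, z up along its axis.
- small_bottle_b: One of two equal small round white sample bottles with red screw cap (fixed to it). 70 mm high; body 36 mm across up to about 54 mm height, cap 26 mm across from 58 mm up. 0.03 to 0.06 kg. Stands on the bench. Origin: centre of its underside, z up along its axis.
- clamp_flask: Spring clamp on the low white shaker's deck (71 mm high; 4 clamps in a square, 94 mm apart, order mixed): steel disc in 4 upright spring leaves, at 45 deg to its x axis, flared at the tips, yielding 2 to 4 mm. Origin: centre of disc's underside, z up; floor 3 mm above. For the flask (widest clamp): 69 mm between the leaves, 85 mm at the tips, which are 35 mm above the origin.
- clamp_brown: Spring clamp on the low white shaker's deck (71 mm high; 4 clamps in a square, 94 mm apart, order mixed): steel disc in 4 upright spring leaves, at 45 deg to its x axis, flared at the tips, yielding 2 to 4 mm. Origin: centre of disc's underside, z up; floor 3 mm above. For the brown bottle (middle size): 50 mm between the leaves, 66 mm at the tips, which are 41 mm above the origin.
- clamp_small_a: Spring clamp on the low white shaker's deck (71 mm high; 4 clamps in a square, 94 mm apart, order mixed): steel disc in 4 upright spring leaves, at 45 deg to its x axis, flared at the tips, yielding 2 to 4 mm. Origin: centre of disc's underside, z up; floor 3 mm above. For either small bottle (one of 2 smallest): 38 mm between the leaves, 54 mm at the tips, which are 27 mm above the origin.
- clamp_small_b: Spring clamp on the low white shaker's deck (71 mm high; 4 clamps in a square, 94 mm apart, order mixed): steel disc in 4 upright spring leaves, at 45 deg to its x axis, flared at the tips, yielding 2 to 4 mm. Origin: centre of disc's underside, z up; floor 3 mm above. For either small bottle (one of 2 smallest): 38 mm between the leaves, 54 mm at the tips, which are 27 mm above the origin.
- wash_bottle: Tall white wash bottle with a blue cap and a bent spout, body about 70 mm across, 237 mm high over the spout; stands on the bench behind the vessels and belongs there. Origin: under its body at the height of its underside, z up.
Things that resemble listed ones, but are neither listed nor needed, are in the scene too. Leave any purple or turquoise look-alike of the brown_bottle alone.

How it is judged:
By the outcome, as a careful person would: the job done as asked, in the order asked, and still so for the second after the job is handed in, with the robot touching nothing.
It also fails if it takes over 125 s, if anything falls off the work surface, if the arm or the gripper's body presses on something with over 40 N, if the wrist force passes 120 N, or if a joint passes its speed limit or range.

## Working session

There is one attempt and no reset: what is moved stays moved. The work goes in short steps, Python scripts to look and compute and a shell command to move; the robot and the scene stay as the last step left them, time stands still between calls to the robot, and variables do not carry over. Pictures are saved under pics/ and viewed, about 12 in all and at most 16, crops included, and the job is handed in when it is done.

```bash
mkdir -p pics; ls; python3 - <<'E'
from cell import manip
import cv2, numpy as np
s=manip.read_state(); print({k:np.round(v,3).tolist() for k,v in s.items()})
for c in ["top","side"]:
    d=manip.camera(c); cv2.imwrite(f"pics/{c}0.png",d["pixels"][:,:,::-1]); print(c,d["mtx"],d["xyz"],d["orientation"],[k for k in d])
    for n in ["flask","brown_bottle","small_bottle_a","clamp_flask","clamp_brown","clamp_small_a","wash_bottle"]:
        for r in manip.cut_out(n,c):
            m=r["region"]; print(n,round(r["confidence"],2),np.round(r["centre"]),m.sum())
E
```

```text
pics
{'clock': 0.0, 'joints': [1.076, 0.3, 1.522, -0.0, 1.321, -0.067], 'qd': [-0.001, -0.001, -0.002, -0.002, 0.001, -0.001], 'effort': [-0.001, -53.18, -35.273, 0.071, 0.024, -0.0], 'eef_pos': [228.059, 500.223, 215.878], 'eef_rot': [-1.629, 1.57, -2.057], 'wrist_force': [-0.441, 0.286, 0.193], 'moment': [0.002, 0.017, -0.033], 'finger_gap': 93.876}
top [[379.44767309   0.         321.65564103]
 [  0.         379.44767309 197.70677841]
 [  0.           0.           1.        ]] [ 419.07520248  -71.51580519 1021.8681441 ] [ 0.15993122 -0.01861194 -1.58316085] ['pixels', 'z_map', 'mtx', 'xyz', 'orientation']
flask 0.74 [406. 237.] 621
brown_bottle 0.91 [314. 174.] 361
brown_bottle 0.8 [315. 226.] 300
small_bottle_a 0.68 [348. 247.] 151
small_bottle_a 0.5 [410. 201.] 196
clamp_flask 0.93 [223. 204.] 790
clamp_brown 0.89 [260. 212.] 543
clamp_small_a 0.85 [251. 249.] 371
clamp_small_a 0.71 [211. 239.] 349
wash_bottle 0.63 [356. 151.] 936
side [[460.0816928    0.         321.15659889]
 [  0.         460.0816928  205.96277276]
 [  0.           0.           1.        ]] [ 119.08327128 -709.89522358  801.39888358] [ 0.80729926  0.01536056 -0.62934583] ['pixels', 'z_map', 'mtx', 'xyz', 'orientation']
flask 0.89 [355. 300.] 1398
brown_bottle 0.88 [300. 218.] 772
brown_bottle 0.64 [345. 192.] 593
brown_bottle 0.55 [344. 226.] 800
brown_bottle 0.39 [244. 182.] 275
small_bottle_a 0.91 [302. 262.] 450
small_bottle_a 0.72 [395. 196.] 2117
small_bottle_a 0.56 [386. 286.] 256
clamp_flask 0.58 [268. 150.] 531
clamp_brown 0.67 [277. 172.] 392
clamp_small_a 0.65 [235. 159.] 226
clamp_small_a 0.59 [245. 181.] 337
wash_bottle 0.92 [395. 195.] 1998
```

```bash
python3 - <<'E'
import cv2
a=cv2.imread("pics/top0.png")[120:290,180:460]; cv2.imwrite("pics/top0c.png",cv2.resize(a,None,fx=2.8,fy=2.8,interpolation=3))
a=cv2.imread("pics/side0.png")[110:340,190:470]; cv2.imwrite("pics/side0c.png",cv2.resize(a,None,fx=2.6,fy=2.6,interpolation=3))
E
```

```text
(no output)
```

View pics/top0c.png

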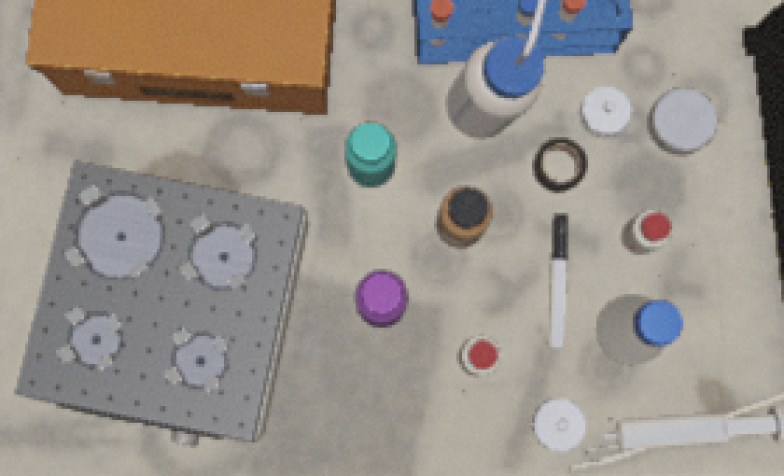

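View pics/side0c.png

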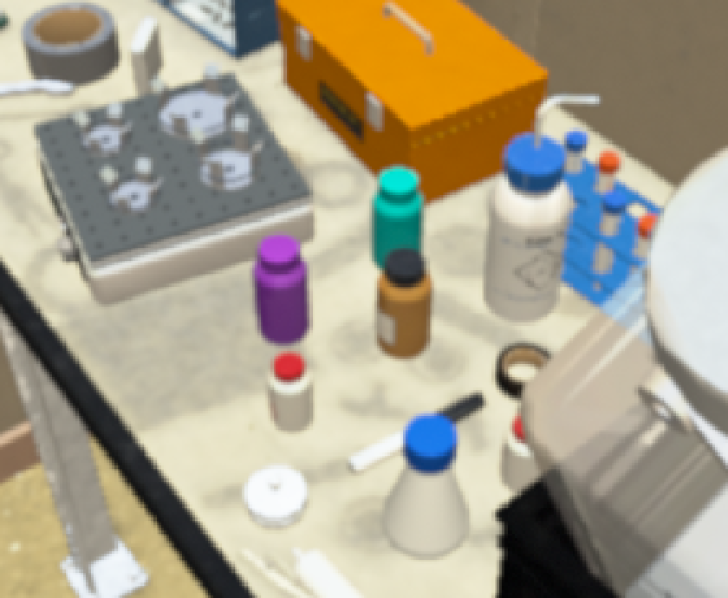

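Top crop: black-capped brown bottle at px (347,195), with look-alikes turquoise (313,172) and purple (316,226) that the network offered as brown. Small bottles with red caps are at (352,247) and (414,201), the flask's blue cap at (415,235) and the wash bottle's blue cap at (363,145). Clamps: flask (223,204), brown (260,212), small (214,242) and (251,249). Next I'll measure positions from the depth data.

```bash
cat > h.py <<'E'
from cell import manip
import numpy as np, cv2
from scipy.spatial.transform import Rotation as Ro
def cloud(d):
    K=d["mtx"]; z=d["z_map"]; v,u=np.mgrid[0:400,0:640]
    p=np.stack([(u-K[0,2])*z/K[0,0],-(v-K[1,2])*z/K[1,1],-z],-1)
    w=p@Ro.from_euler("xyz",d["orientation"]).as_matrix().T+d["xyz"]; w[z==0]=np.nan; return w
def project(d,P):
    p=Ro.from_euler("xyz",d["orientation"]).as_matrix().T@(np.array(P)-d["xyz"]); K=d["mtx"]
    return K[0,2]-K[0,0]*p[0]/p[2], K[1,2]+K[1,1]*p[1]/p[2]
def top(w,seed,h,r,tol=7):
    """centre of the points near height h within r of the seed"""
    m=(np.abs(w[...,2]-h)<tol)&(np.hypot(w[...,0]-seed[0],w[...,1]-seed[1])<r)
    q=w[m]; c,rad=cv2.minEnclosingCircle(q[:,:2].astype(np.float32)); return np.round(np.r_[c,rad,np.median(q[:,2]),len(q)],1)
def go(P,ang=None,grasp=True):
    """P = where the grasp point should be; ang = jaw direction (deg, world, mod 180)"""
    s=manip.read_state(); R=Ro.from_euler("xyz",s["eef_rot"]).as_matrix()
    t=np.array(P,float)-(R[:,0]*-8 if grasp else 0)
    a=np.degrees(np.arctan2(R[1,1],R[0,1]))
    out={"shift":np.round(R.T@(t-s["eef_pos"]),1).tolist(),"jaw":round(a,1),"tcp":np.round(s["eef_pos"],1).tolist(),"q6":round(s["joints"][5],2),"t":round(s["clock"],2),"gap":s["finger_gap"],"F":np.round(s["wrist_force"],1).tolist(),"down":np.round(R[:,0],3).tolist()}
    if ang is not None:
        d=(ang-a+90)%180-90; out["spin(about x=down)"]=round(-np.radians(d),3)
    print(out)
E
python3 - <<'E'
from h import *
dt=manip.camera("top"); wt=cloud(dt); ds=manip.camera("side"); ws=cloud(ds)
S={"flask":((415,235),114,24),"brown":((347,195),100,23),"sa":((352,247),70,18),"sb":((414,201),70,18),"purple":((316,226),100,23),"turq":((313,172),100,23),"wash":((363,145),190,30)}
for n,((u,v),h,r) in S.items():
    p=wt[v,u]; print(n,np.round(p),"top",top(wt,p,h,r,9) if n!="wash" else "", end=" ")
    try: print("side",top(ws,p,h,r,9), np.round(project(ds,p)))
    except Exception as e: print("side none")
for n in ["clamp_flask","clamp_brown","clamp_small_a"]:
  for c,w in(("top",wt),("side",ws)):
    for r in manip.cut_out(n,c):
        if r["confidence"]<.5: continue
        q=w[r["region"]]; q=q[np.isfinite(q[:,2])]; k=q[np.abs(q[:,2]-74)<8]
        (cx,cy),rad=cv2.minEnclosingCircle(k[:,:2].astype(np.float32))
        l=q[(q[:,2]>84)&(q[:,2]<120)]
        print(n,c,round(r["confidence"],2),"disc",np.round([cx,cy,rad]),np.round(np.median(k,0)),"leaves",np.round([*(l[:,:2].min(0)+l[:,:2].max(0))/2,*np.ptp(l[:,:2],axis=0)]) if len(l) else "",len(l))
E
```

```text
flask [ 473. -313.  113.] top [ 473.1 -313.9   19.5  114.6  212. ] side [ 471.8 -315.6   19.8  115.2  330. ] [355. 276.]
brown [ 574. -153.  101.] top [ 577.5 -152.6   17.5  100.5  161. ] side [ 577.3 -155.4   18.8  100.9  190. ] [344. 210.]
sa [ 447. -165.   71.] top [ 449.3 -165.3   13.2   70.1   94. ] side [ 447.2 -167.4   13.9   71.4  130. ] [300. 249.]
sb [ 562. -326.   70.] top [ 563.6 -326.4   13.2   70.2   89. ] side [ 555.7 -325.9   11.5   70.6   36. ] [393. 272.]
purple [498. -76. 100.] top [501.8 -75.3  17.5 100.3 162. ] side [500.4 -77.6  18.  101.1 184. ] [296. 205.]
turq [632. -70. 103.] top [637.4 -66.4  17.5 100.  155. ] side [635.5 -68.   18.4 100.8 161. ] [342. 179.]
wash [ 675. -185.  186.] top  side [ 681.4 -187.1   24.7  184.8  228. ] [392. 169.]
clamp_flask top 0.86 disc [567. 162.  47.] [559. 160.  74.] leaves [558. 157.  79.  78.] 151
clamp_flask top 0.61 disc [ 563. -326.   13.] [ 562. -326.   70.] leaves  0
clamp_flask top 0.57 disc [ 450. -165.   13.] [ 450. -165.   70.] leaves  0
clamp_flask side 0.79 disc [569. 169.  54.] [561. 165.  76.] leaves [558. 143.  79. 103.] 173
clamp_brown top 0.79 disc [545.  71.  38.] [540.  68.  74.] leaves [539.  66.  61.  62.] 150
clamp_brown side 0.67 disc [553.  81.  52.] [542.  67.  76.] leaves [537.  63.  65.  63.] 216
clamp_brown side 0.58 disc [ 710. -176.   55.] [ 668. -203.   74.] leaves [ 680. -189.   57.   59.] 326
clamp_small_a top 0.88 disc [444.  89.  29.] [447.  87.  75.] leaves [447.  86.  52.  52.] 97
clamp_small_a top 0.56 disc [468. 178.  26.] [466. 178.  75.] leaves [466. 176.  51.  50.] 99
clamp_small_a side 0.88 disc [447.  88.  28.] [447.  88.  76.] leaves [444.  82.  50.  50.] 84
clamp_small_a side 0.54 disc [469. 179.  28.] [468. 178.  76.] leaves [466. 175.  51.  53.] 95
```

```bash
python3 - <<'E'
from h import *
go([472.5,-314.5,235],78); go([472.5,-314.5,235],-12)
w=cloud(manip.camera("top")); m=(w[...,2]>60)&(w[...,0]>600)
for y in range(-350,351,50):
    k=m&(np.abs(w[...,1]-y)<25); q=w[k]
    if len(q): print(y,"xmin",round(q[:,0].min()),"zmax",round(q[:,2].max()))
E
```

```text
{'shift': [-10.5, -640.1, 560.4], 'jaw': np.float64(65.5), 'tcp': [228.2, 500.4, 216.5], 'q6': np.float64(-0.07), 't': 1.2, 'gap': 93.94860070529268, 'F': [0.2, -0.0, 0.1], 'down': [-0.0, -0.0, -1.0], 'spin(about x=down)': np.float64(-0.218)}
{'shift': [-10.5, -640.1, 560.4], 'jaw': np.float64(65.5), 'tcp': [228.2, 500.4, 216.5], 'q6': np.float64(-0.07), 't': 1.2, 'gap': 93.94860070529268, 'F': [0.2, -0.0, 0.1], 'down': [-0.0, -0.0, -1.0], 'spin(about x=down)': np.float64(1.352)}
-350 xmin 928 zmax 337
-300 xmin 747 zmax 337
-250 xmin 744 zmax 336
-200 xmin 653 zmax 337
-150 xmin 601 zmax 337
-100 xmin 617 zmax 336
-50 xmin 614 zmax 336
0 xmin 685 zmax 336
50 xmin 602 zmax 341
100 xmin 601 zmax 341
150 xmin 601 zmax 336
200 xmin 600 zmax 337
250 xmin 707 zmax 336
300 xmin 646 zmax 337
350 xmin 600 zmax 337
```

```bash
python3 -m handwheel '[[[-1,-40,35],0],[[-1,-40,35],0],[[-1,-40,35],0],[[-1,-40,35],0],[[-1,-40,35],0],[[-1,-40,35],0],[[-1,-40,35],0],[[-1,-40,35],0],[[-1,-40,35],0],[[-1,-40,35],0]]' 0 30
python3 -m handwheel '[[[0,-40,35],0],[[0,-40,35],0],[[0,-40,35],0],[[0,-40,35],0],[[0,-30,26],0],[[0,-10,9],0],[[0,0,0],-0.109],[[0,0,0],-0.109],[[0,0,0],0],[[0,0,0],0]]'
python3 - <<'E'
from h import *
go([472.5,-314.5,103],78)
d=manip.camera("side"); cv2.imwrite("pics/side1.png",d["pixels"][:,:,::-1])
w=cloud(d); s=manip.read_state()["eef_pos"]
m=(w[...,2]>180)&(np.hypot(w[...,0]-s[0],w[...,1]-s[1])<160)
for z in range(180,420,20):
    q=w[m&(np.abs(w[...,2]-z)<10)]
    if len(q)>5: print(z,np.round(q.min(0)-s),np.round(q.max(0)-s))
E
```

```text
clock: 2.5
eef_pos: [380.9, -10.5, 226.8]
eef_rot: [0.358, 1.57, -0.07]
wrist_force: [0.8, 1.1, 0.2]
finger_gap: 93.9
clock: 3.75
eef_pos: [457.0, -262.9, 226.6]
eef_rot: [-0.169, 1.571, -0.381]
wrist_force: [0.2, -0.5, 0.1]
finger_gap: 93.7
{'shift': [131.6, -47.2, 26.0], 'jaw': np.float64(77.9), 'tcp': [457.0, -262.9, 226.6], 'q6': np.float64(-1.95), 't': 3.75, 'gap': 93.72262668315945, 'F': [0.2, -0.5, 0.1], 'down': [0.0, -0.0, -1.0], 'spin(about x=down)': np.float64(-0.002)}
220 [-22. -60. -11.] [18. 55.  3.]
240 [-23. -61.   3.] [18. 59. 23.]
260 [-22. -62.  24.] [15. 57. 43.]
280 [-22. -62.  44.] [18. 56. 63.]
300 [-23. -61.  64.] [12. 50. 82.]
320 [-50. -88.  84.] [ 16.  82. 103.]
340 [-52. -94. 103.] [ 16.  89. 123.]
360 [-52. -94. 123.] [ 19.  91. 143.]
380 [-28. -46. 144.] [ 11.  20. 163.]
400 [-42. -48. 164.] [ 27.  18. 183.]
```

View pics/side1.png

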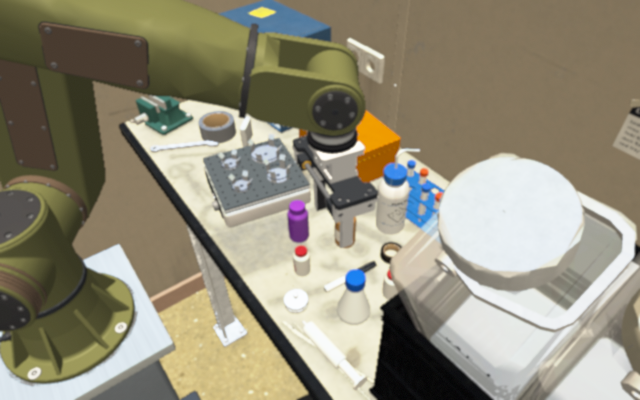

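```bash
python3 - <<'E'
from h import *
for c in("top","side"):
    w=cloud(manip.camera(c)); m=(w[...,1]<-330)&(w[...,1]>-800)
    for lo,hi in((30,100),(100,150),(150,250),(250,350),(350,600)):
        for x in range(300,750,50):
            q=w[m&(w[...,2]>lo)&(w[...,2]<hi)&(np.abs(w[...,0]-x)<25)]
            if len(q)>3: print(c,(lo,hi),x,"ymax",round(q[:,1].max()),len(q))
d=manip.camera("top"); cv2.imwrite("pics/top1.png",d["pixels"][:,:,::-1])
E
```

```text
top (30, 100) 350 ymax -559 97
top (30, 100) 400 ymax -388 36
top (30, 100) 550 ymax -332 153
top (30, 100) 600 ymax -332 205
top (30, 100) 650 ymax -383 206
top (30, 100) 700 ymax -446 189
top (100, 150) 400 ymax -478 9
top (100, 150) 500 ymax -453 40
top (100, 150) 550 ymax -450 191
top (100, 150) 600 ymax -448 180
top (100, 150) 650 ymax -445 185
top (100, 150) 700 ymax -443 852
top (150, 250) 400 ymax -459 276
top (150, 250) 450 ymax -457 114
top (150, 250) 500 ymax -453 309
top (150, 250) 550 ymax -451 418
top (150, 250) 600 ymax -449 404
top (150, 250) 650 ymax -446 725
top (150, 250) 700 ymax -444 726
top (250, 350) 400 ymax -457 526
top (250, 350) 450 ymax -455 885
top (250, 350) 500 ymax -453 875
top (250, 350) 550 ymax -449 831
top (250, 350) 600 ymax -448 1031
top (250, 350) 650 ymax -444 1025
top (250, 350) 700 ymax -442 201
top (350, 600) 350 ymax -487 112
top (350, 600) 400 ymax -471 2855
top (350, 600) 450 ymax -465 3346
top (350, 600) 500 ymax -460 3291
top (350, 600) 550 ymax -457 3141
top (350, 600) 600 ymax -463 1074
top (350, 600) 650 ymax -663 12
side (30, 100) 350 ymax -330 25
side (30, 100) 400 ymax -330 616
side (30, 100) 450 ymax -330 217
side (30, 100) 500 ymax -330 88
side (30, 100) 550 ymax -330 96
side (100, 150) 400 ymax -464 781
side (100, 150) 450 ymax -330 39
side (100, 150) 500 ymax -330 37
side (150, 250) 400 ymax -461 3013
side (150, 250) 450 ymax -468 774
side (150, 250) 500 ymax -643 113
side (250, 350) 400 ymax -330 4097
side (250, 350) 450 ymax -339 731
side (250, 350) 500 ymax -645 9
side (350, 600) 350 ymax -483 1269
side (350, 600) 400 ymax -330 21986
side (350, 600) 450 ymax -330 14499
side (350, 600) 500 ymax -336 5517
side (350, 600) 550 ymax -467 864
```

View pics/top1.png

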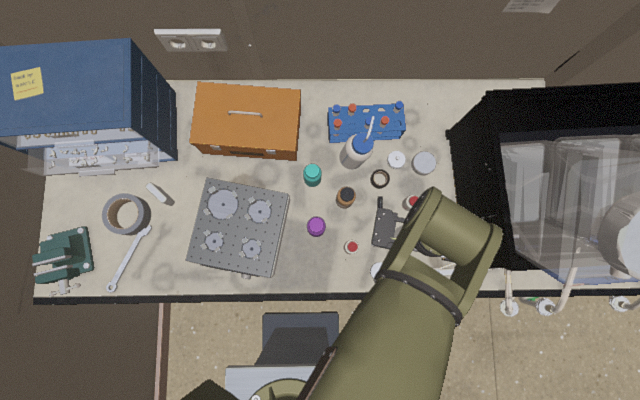

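```bash
python3 -m handwheel '[[[0,-24,13],0],[[0,-23,13],0],[[0,0,0],0],[[30,0,0],0],[[30,0,0],0],[[30,0,0],0],[[25,0,0],0],[[10,0,0],0],[[6.5,0,0],0],[[0,0,0],0]]'
python3 - <<'E'
from h import *
go([472.5,-314.5,103],78)
E
```

```text
clock: 5.2
eef_pos: [472.7, -314.7, 95.4]
eef_rot: [-0.391, 1.57, -0.601]
wrist_force: [-0.1, 0.9, 0.6]
finger_gap: 93.7
{'shift': [0.4, 0.1, -0.3], 'jaw': np.float64(78.0), 'tcp': [472.7, -314.7, 95.4], 'q6': np.float64(-2.01), 't': 5.2, 'gap': 93.67642924524812, 'F': [-0.1, 0.9, 0.6], 'down': [0.0, -0.0, -1.0], 'spin(about x=down)': np.float64(-0.0)}
```

```bash
python3 -m handwheel '[[[0,0,0],0],[[0,0,0],0],[[0,0,0],0],[[0,0,0],0],[[0,0,0],0],[[0,0,0],0],[[0,0,0],0],[[0,0,0],0],[[0,0,0],0],[[0,0,0],0]]' 255 30
python3 - <<'E'
from h import *
go([558.5,158.5,235],78)
E
```

```text
clock: 6.45
eef_pos: [472.6, -314.7, 94.9]
eef_rot: [2.767, 1.571, 2.558]
wrist_force: [0.0, 0.1, -0.7]
finger_gap: 37.4
{'shift': [-132.1, 480.7, -14.5], 'jaw': np.float64(78.0), 'tcp': [472.6, -314.7, 94.9], 'q6': np.float64(-2.01), 't': 6.45, 'gap': 37.44919426450921, 'F': [0.0, 0.1, -0.7], 'down': [-0.0, 0.0, -1.0], 'spin(about x=down)': np.float64(-0.0)}
```

```bash
python3 -m handwheel '[[[-15,0,0],0],[[-30,0,0],0],[[-30,0,0],0],[[-30,0,0],0],[[-27,0,0],0],[[0,20,0],0],[[0,35,-1],0],[[0,40,-2],0],[[0,40,-2],0],[[0,40,-2],0]]'
python3 -m handwheel '[[[0,40,-1],0],[[0,40,-1],0],[[0,40,-1],0],[[0,40,-1],0],[[0,40,-1],0],[[0,40,-1],0],[[0,35,-1],0],[[0,20,-1],0],[[0,10,-1],0],[[0,0,0],0]]'
python3 - <<'E'
from h import *
go([558.5,158.5,178],78)
d=manip.camera("top"); w=cloud(d)
d2=manip.camera("side"); a=d2["pixels"][100:280,180:440,::-1]; cv2.imwrite("pics/s2.png",cv2.resize(a,None,fx=3,fy=3,interpolation=3))
E
```

```text
clock: 7.7
eef_pos: [501.8, -139.6, 226.1]
eef_rot: [2.86, 1.569, 2.65]
wrist_force: [0.6, 0.2, -0.9]
finger_gap: 37.0
clock: 8.95
eef_pos: [556.7, 158.1, 226.7]
eef_rot: [-2.49, 1.57, -2.7]
wrist_force: [0.2, -0.4, -1.2]
finger_gap: 37.5
{'shift': [56.7, 0.8, 1.7], 'jaw': np.float64(78.0), 'tcp': [556.7, 158.1, 226.7], 'q6': np.float64(-1.15), 't': 8.95, 'gap': 37.52686429233663, 'F': [0.2, -0.4, -1.2], 'down': [-0.0, -0.0, -1.0], 'spin(about x=down)': np.float64(-0.0)}
```

View pics/s2.png

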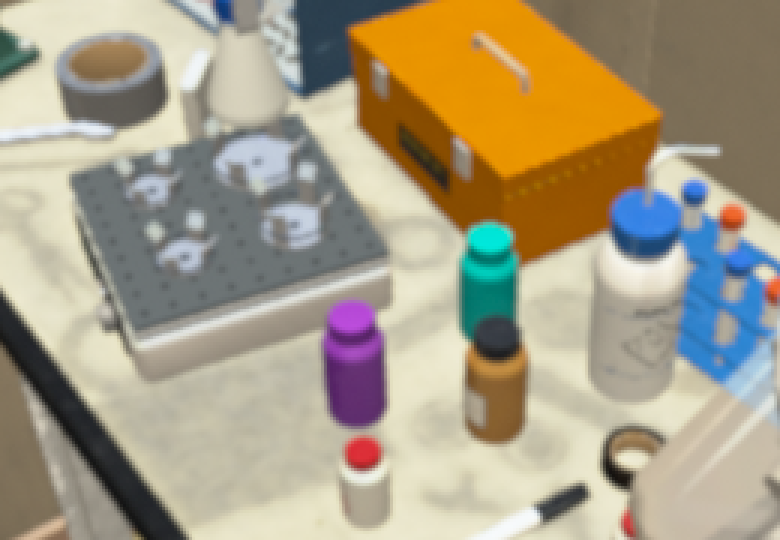

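```bash
python3 -m handwheel '[[[0,1,1.7],0],[[12,0,0],0],[[12,0,0],0],[[8,0,0],0],[[5,0,0],0],[[5,0,0],0],[[5,0,0],0],[[4,0,0],0],[[3,0,0],0],[[0,0,0],0]]'
python3 - <<'E'
from h import *
from scipy.optimize import least_squares
go([558.5,158.5,177],78)
for c in("side","top"):
    w=cloud(manip.camera(c)); m=(np.abs(w[...,2]-(117))<7)&(np.hypot(w[...,0]-558,w[...,1]-158)<40)
    q=w[m]; r=lambda p:np.hypot(q[:,0]-p[0],q[:,1]-p[1])-(33.5-(q[:,2]-79-14)*18.5/66)
    if len(q)>20: f=least_squares(r,[558,158],loss="soft_l1"); print(c,f.x.round(1),len(q),np.abs(f.fun).mean())
E
```

```text
clock: 10.3
eef_pos: [558.7, 158.7, 172.7]
eef_rot: [-2.67, 1.57, -2.88]
wrist_force: [0.0, 0.1, -1.2]
finger_gap: 37.3
{'shift': [3.7, -0.3, -0.2], 'jaw': np.float64(78.0), 'tcp': [558.7, 158.7, 172.7], 'q6': np.float64(-1.15), 't': 10.3, 'gap': 37.343235851193604, 'F': [0.0, 0.1, -1.2], 'down': [-0.0, -0.0, -1.0], 'spin(about x=down)': np.float64(-0.0)}
side [559.  158.3] 127 1.4571562614080962
top [559.7 158.8] 25 0.5001673188294194
```

```bash
python3 -m handwheel '[[[1,0,0],0],[[1,0,0],0],[[1,0,0],0],[[0.5,0,0],0],[[0.5,0,0],0],[[0.5,0,0],0],[[0,0,0],0],[[0,0,0],0],[[0,0,0],0],[[0,0,0],0]]'
```

```text
clock: 11.65
eef_pos: [558.9, 158.8, 168.9]
eef_rot: [0.408, 1.57, 0.198]
wrist_force: [-0.9, -0.8, 6.1]
finger_gap: 37.5
```

```bash
python3 -m handwheel '[[[0,0,0],0],[[0,0,0],0],[[0,0,0],0],[[0,0,0],0],[[0,0,0],0],[[-5,0,0],0],[[-15,0,0],0],[[-20,0,0],0],[[-20,0,0],0],[[0,0,0],0]]' 0 30
python3 - <<'E'
from h import *
go([577.3,-153.5,225],78)
w=cloud(manip.camera("side")); print(top(w,[558,158],188,26,8))
E
```

```text
clock: 12.9
eef_pos: [559.4, 158.9, 230.6]
eef_rot: [0.419, 1.567, 0.209]
wrist_force: [0.2, -0.5, -0.0]
finger_gap: 94.2
{'shift': [13.5, -301.8, 82.6], 'jaw': np.float64(78.0), 'tcp': [559.4, 158.9, 230.6], 'q6': np.float64(-1.15), 't': 12.9, 'gap': 94.15209800141008, 'F': [0.2, -0.5, -0.0], 'down': [0.003, 0.001, -1.0], 'spin(about x=down)': np.float64(-0.0)}
[557.2 155.2  20.2 188.6 137. ]
```

```bash
python3 -m handwheel '[[[1,-20,6],0],[[1,-40,11],0],[[1,-40,11],0],[[1,-40,11],0],[[1,-40,11],0],[[1,-40,11],0],[[1,-40,11],0],[[1,-30,8],0],[[0,-12,3],0],[[0,0,0],0]]'
python3 - <<'E'
from h import *
go([577.3,-153.5,62],78)
d=manip.camera("side"); w=cloud(d); print(top(w,[577,-153],100,25,9))
E
```

```text
clock: 14.2
eef_pos: [576.7, -154.4, 220.0]
eef_rot: [2.954, 1.57, 2.744]
wrist_force: [-1.2, 0.7, 0.1]
finger_gap: 93.7
{'shift': [166.0, 1.0, 0.5], 'jaw': np.float64(77.9), 'tcp': [576.7, -154.4, 220.0], 'q6': np.float64(-1.68), 't': 14.2, 'gap': 93.70820793110026, 'F': [-1.2, 0.7, 0.1], 'down': [-0.001, 0.0, -1.0], 'spin(about x=down)': np.float64(-0.001)}
[ 576.8 -153.8   18.8  101.1  189. ]
```

```bash
python3 -m handwheel '[[[20,1,0.5],0],[[30,0,0],0],[[30,0,0],0],[[30,0,0],0],[[30,0,0],0],[[15,0,0],0],[[8,0,0],0],[[3,0,0],0],[[0,0,0],0],[[0,0,0],0]]'
python3 -m handwheel '[[[0,0,0],0],[[0,0,0],0],[[0,0,0],0],[[0,0,0],0],[[0,0,0],0],[[0,0,0],0],[[0,0,0],0],[[0,0,0],0],[[0,0,0],0],[[0,0,0],0]]' 255 30
python3 - <<'E'
from h import *
go([539.5,67,195],78)
E
```

```text
clock: 15.5
eef_pos: [578.0, -153.2, 55.1]
eef_rot: [-0.112, 1.57, -0.321]
wrist_force: [0.4, 0.0, 0.0]
finger_gap: 93.8
clock: 16.75
eef_pos: [577.7, -153.0, 54.4]
eef_rot: [2.47, 1.571, 2.26]
wrist_force: [1.5, 0.9, 0.0]
finger_gap: 47.2
{'shift': [-132.6, 207.2, -83.2], 'jaw': np.float64(78.0), 'tcp': [577.7, -153.0, 54.4], 'q6': np.float64(-1.68), 't': 16.75, 'gap': 47.204492834442085, 'F': [1.5, 0.9, 0.0], 'down': [-0.0, 0.0, -1.0], 'spin(about x=down)': np.float64(-0.0)}
```

```bash
python3 -m handwheel '[[[-15,0,0],0],[[-30,0,0],0],[[-30,0,0],0],[[-30,0,0],0],[[-28,0,0],0],[[0,20,-8],0],[[0,30,-12],0],[[0,35,-14],0],[[0,35,-14],0],[[0,35,-14],0]]'
python3 -m handwheel '[[[0,25,-11],0],[[0,17,-6],0],[[0,8,-3],0],[[0,2,-1],0],[[0,0,0],0],[[0,0,0],0],[[0,0,0],0],[[0,0,0],0],[[0,0,0],0],[[0,0,0],0]]'
python3 - <<'E'
from h import *
from scipy.optimize import least_squares
go([539.5,67,74+62.4],78)
for c in("side","top"):
    w=cloud(manip.camera(c)); m=(np.abs(w[...,2]-145)<15)&(np.hypot(w[...,0]-539,w[...,1]-67)<30)
    q=w[m]; r=lambda p:np.hypot(q[:,0]-p[0],q[:,1]-p[1])-24
    if len(q)>20: f=least_squares(r,[539,67],loss="soft_l1"); print(c,f.x.round(1),len(q),np.abs(f.fun).mean())
E
```

```text
clock: 18.0
eef_pos: [548.2, 13.6, 186.6]
eef_rot: [-3.041, 1.569, 3.033]
wrist_force: [0.3, -0.1, -2.5]
finger_gap: 47.2
clock: 19.25
eef_pos: [539.7, 66.7, 187.5]
eef_rot: [-0.732, 1.571, -0.942]
wrist_force: [0.6, 0.6, -1.5]
finger_gap: 47.2
{'shift': [59.1, 0.3, -0.3], 'jaw': np.float64(78.0), 'tcp': [539.7, 66.7, 187.5], 'q6': np.float64(-1.31), 't': 19.25, 'gap': 47.239997059551136, 'F': [0.6, 0.6, -1.5], 'down': [0.0, -0.0, -1.0], 'spin(about x=down)': np.float64(-0.0)}
side [539.4  66.5] 166 0.9455003065330886
```

```bash
python3 -m handwheel '[[[10,0,0],0],[[10,0,0],0],[[6,0,0],0],[[5,0,0],0],[[5,0,0],0],[[5,0,0],0],[[5,0,0],0],[[5,0,0],0],[[3,0,0],0],[[0,0,0],0]]'
python3 -m handwheel '[[[1,0,0],0],[[1,0,0],0],[[1,0,0],0],[[1,0,0],0],[[1,0,0],0],[[0.5,0,0],0],[[0,0,0],0],[[0,0,0],0],[[0,0,0],0],[[0,0,0],0]]'
```

```text
clock: 20.6
eef_pos: [539.6, 66.7, 133.3]
eef_rot: [-2.86, 1.571, -3.07]
wrist_force: [-0.2, 0.3, -2.1]
finger_gap: 47.2
clock: 21.85
eef_pos: [539.8, 66.7, 128.3]
eef_rot: [0.245, 1.57, 0.036]
wrist_force: [-2.7, 0.2, 6.3]
finger_gap: 47.2
```

```bash
python3 -m handwheel '[[[0,0,0],0],[[0,0,0],0],[[0,0,0],0],[[0,0,0],0],[[0,0,0],0],[[-5,0,0],0],[[-20,0,0],0],[[-30,0,0],0],[[-30,0,0],0],[[-15,0,0],0]]' 65 30
python3 - <<'E'
from h import *
go([448.5,-166,200],78)
w=cloud(manip.camera("side")); print(top(w,[539,67],174,26,8))
print(top(w,[449,-166],70,20,8))
E
```

```text
clock: 23.1
eef_pos: [540.0, 66.7, 229.7]
eef_rot: [0.266, 1.569, 0.056]
wrist_force: [0.3, 0.5, -0.7]
finger_gap: 70.1
{'shift': [37.5, -246.7, -41.1], 'jaw': np.float64(78.0), 'tcp': [540.0, 66.7, 229.7], 'q6': np.float64(-1.31), 't': 23.1, 'gap': 70.1472922028009, 'F': [0.3, 0.5, -0.7], 'down': [0.002, 0.0, -1.0], 'spin(about x=down)': np.float64(-0.0)}
[538.2  65.8  19.2 175.  152. ]
[ 448.  -166.7   13.8   70.9  129. ]
```

```bash
python3 -m handwheel '[[[0,-20,-4],0],[[2,-35,-6],0],[[5,-40,-6],0],[[5,-40,-6],0],[[5,-40,-7],0],[[5,-35,-6],0],[[5,-25,-4],0],[[5,-10,-2],0],[[5,-2,0],0],[[0,0,0],0]]'
python3 - <<'E'
from h import *
go([448.5,-166,45],78)
E
```

```text
clock: 24.4
eef_pos: [448.1, -165.9, 190.4]
eef_rot: [2.879, 1.57, 2.67]
wrist_force: [0.6, -0.5, 0.0]
finger_gap: 70.0
{'shift': [153.4, -0.1, 0.6], 'jaw': np.float64(78.0), 'tcp': [448.1, -165.9, 190.4], 'q6': np.float64(-1.79), 't': 24.4, 'gap': 70.00664113518374, 'F': [0.6, -0.5, 0.0], 'down': [-0.001, 0.0, -1.0], 'spin(about x=down)': np.float64(0.0)}
```

```bash
python3 -m handwheel '[[[20,0,0.5],0],[[30,0,0],0],[[30,0,0],0],[[30,0,0],0],[[25,0,0],0],[[11,0,0],0],[[5,0,0],0],[[2.4,0,0],0],[[0,0,0],0],[[0,0,0],0]]'
python3 -m handwheel '[[[0,0,0],0],[[0,0,0],0],[[0,0,0],0],[[0,0,0],0],[[0,0,0],0],[[0,0,0],0],[[0,0,0],0],[[0,0,0],0],[[0,0,0],0],[[0,0,0],0]]' 255 25
python3 - <<'E'
from h import *
go([447,86.5,180],78); go([466,177,180],78)
E
```

```text
clock: 25.65
eef_pos: [448.9, -166.6, 38.0]
eef_rot: [-0.22, 1.57, -0.43]
wrist_force: [0.9, -1.4, 0.1]
finger_gap: 69.8
clock: 26.9
eef_pos: [448.6, -166.4, 37.5]
eef_rot: [-1.455, 1.571, -1.665]
wrist_force: [0.4, -0.6, 0.3]
finger_gap: 34.6
{'shift': [-134.5, 247.1, -54.3], 'jaw': np.float64(78.0), 'tcp': [448.6, -166.4, 37.5], 'q6': np.float64(-1.79), 't': 26.9, 'gap': 34.6380193601567, 'F': [0.4, -0.6, 0.3], 'down': [-0.0, -0.0, -1.0], 'spin(about x=down)': np.float64(-0.0)}
{'shift': [-134.5, 339.5, -54.5], 'jaw': np.float64(78.0), 'tcp': [448.6, -166.4, 37.5], 'q6': np.float64(-1.79), 't': 26.9, 'gap': 34.6380193601567, 'F': [0.4, -0.6, 0.3], 'down': [-0.0, -0.0, -1.0], 'spin(about x=down)': np.float64(-0.0)}
```

```bash
python3 -m handwheel '[[[-15,0,0],0],[[-30,0,0],0],[[-30,0,0],0],[[-30,0,0],0],[[-29,0,0],0],[[0,20,-3],0],[[0,30,-5],0],[[0,40,-7],0],[[0,40,-7],0],[[0,40,-7],0]]'
python3 -m handwheel '[[[0,40,-7],0],[[0,40,-6],0],[[0,40,-6],0],[[0,30,-4],0],[[0,15,-2],0],[[0,4.5,-0.5],0],[[0,0,0],0],[[0,0,0],0],[[0,0,0],0],[[0,0,0],0]]'
python3 - <<'E'
from h import *
from scipy.optimize import least_squares
go([466,177,74+45.5],78)
for c in("side","top"):
    w=cloud(manip.camera(c)); m=(np.abs(w[...,2]-147)<11)&(np.hypot(w[...,0]-466,w[...,1]-177)<24)
    q=w[m]; r=lambda p:np.hypot(q[:,0]-p[0],q[:,1]-p[1])-18
    if len(q)>20: f=least_squares(r,[466,177],loss="soft_l1"); print(c,f.x.round(1),len(q),np.abs(f.fun).mean())
E
```

```text
clock: 28.15
eef_pos: [455.5, 7.2, 172.6]
eef_rot: [0.195, 1.57, -0.015]
wrist_force: [0.5, -0.3, -0.7]
finger_gap: 34.9
clock: 29.4
eef_pos: [466.1, 176.7, 171.6]
eef_rot: [-1.74, 1.571, -1.95]
wrist_force: [-1.3, 1.2, -0.0]
finger_gap: 35.0
{'shift': [60.1, 0.3, -0.1], 'jaw': np.float64(78.0), 'tcp': [466.1, 176.7, 171.6], 'q6': np.float64(-1.07), 't': 29.4, 'gap': 35.018998116248135, 'F': [-1.3, 1.2, -0.0], 'down': [-0.0, -0.0, -1.0], 'spin(about x=down)': np.float64(-0.001)}
side [466.2 175.8] 107 1.1014266295454036
```

```bash
python3 -m handwheel '[[[10,0,0],0],[[10,0,0],0],[[8,0,0],0],[[6,0,0],0],[[5,0,0],0],[[5,0,0],0],[[5,0,0],0],[[4,0,0],0],[[3,0,0],0],[[0,0,0],0]]'
python3 -m handwheel '[[[1,0,0],0],[[1,0,0],0],[[1,0,0],0],[[1,0,0],0],[[0.5,0,0],0],[[0.5,0,0],0],[[0,0,0],0],[[0,0,0],0],[[0,0,0],0],[[0,0,0],0]]'
```

```text
clock: 30.75
eef_pos: [466.0, 176.9, 115.4]
eef_rot: [-2.654, 1.57, -2.863]
wrist_force: [0.1, -0.0, -1.3]
finger_gap: 35.4
clock: 32.0
eef_pos: [466.2, 177.0, 111.5]
eef_rot: [0.3, 1.57, 0.09]
wrist_force: [-5.5, -2.5, 11.6]
finger_gap: 35.1
```

```bash
python3 -m handwheel '[[[0,0,0],0],[[0,0,0],0],[[0,0,0],0],[[0,0,0],0],[[0,0,0],0],[[-5,0,0],0],[[-20,0,0],0],[[-30,0,0],0],[[-30,0,0],0],[[-25,0,0],0]]' 85 25
python3 - <<'E'
from h import *
go([562,-327,200],78)
w=cloud(manip.camera("side")); print(top(w,[466,177],144,20,8))
w=cloud(manip.camera("top")); print(top(w,[466,177],144,20,8),top(w,[563,-327],70,20,8))
E
```

```text
clock: 33.25
eef_pos: [466.1, 177.0, 222.1]
eef_rot: [0.499, 1.57, 0.29]
wrist_force: [0.5, -0.6, -0.3]
finger_gap: 62.7
{'shift': [30.1, -473.0, 198.7], 'jaw': np.float64(78.0), 'tcp': [466.1, 177.0, 222.1], 'q6': np.float64(-1.07), 't': 33.25, 'gap': 62.72126812262352, 'F': [0.5, -0.6, -0.3], 'down': [0.001, 0.0, -1.0], 'spin(about x=down)': np.float64(-0.0)}
[464.9 174.1  14.4 144.6  85. ]
[ 0.  0.  0. nan  0.] [ 563.5 -326.5   13.4   70.4   90. ]
  return _methods._mean(a, axis=axis, dtype=dtype,
  ret = ret.dtype.type(ret / rcount)
```

```bash
python3 -m handwheel '[[[0,-20,8],0],[[0,-35,15],0],[[0,-40,17],0],[[0,-40,17],0],[[0,-40,17],0],[[0,-40,17],0],[[0,-40,17],0],[[0,-40,17],0],[[0,-40,17],0],[[0,-40,17],0]]'
python3 -m handwheel '[[[5,-40,17],0],[[5,-30,12],0],[[5,-18,7],0],[[5,-8,3],0],[[5,-2,1],0],[[5,0,0],0],[[0,0,0],0],[[0,0,0],0],[[0,0,0],0],[[0,0,0],0]]'
python3 - <<'E'
from h import *
go([562.8,-327,45],78)
d=manip.camera("top"); a=d["pixels"][120:290,330:470,::-1]; cv2.imwrite("pics/t3.png",cv2.resize(a,None,fx=3.4,fy=3.4,interpolation=3))
E
```

```text
clock: 34.6
eef_pos: [543.3, -224.3, 219.4]
eef_rot: [2.871, 1.57, 2.661]
wrist_force: [0.1, 0.8, 0.9]
finger_gap: 62.7
clock: 35.85
eef_pos: [562.2, -327.1, 190.8]
eef_rot: [-0.383, 1.57, -0.593]
wrist_force: [0.4, -0.5, 0.2]
finger_gap: 62.6
{'shift': [153.8, 0.3, 0.5], 'jaw': np.float64(78.0), 'tcp': [562.2, -327.1, 190.8], 'q6': np.float64(-1.94), 't': 35.85, 'gap': 62.64436762319668, 'F': [0.4, -0.5, 0.2], 'down': [0.0, -0.0, -1.0], 'spin(about x=down)': np.float64(-0.0)}
```

View pics/t3.png

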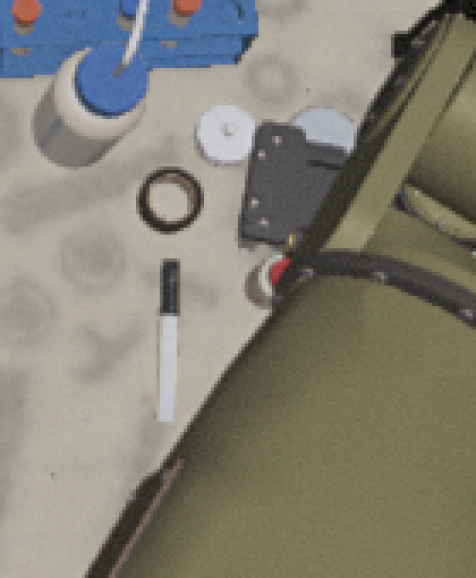

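Top crop: the red cap sits at about px (412,199), below the gripper plate, with the hood edge clear of the gripper. Going down.

```bash
python3 -m handwheel '[[[20,0.3,0.5],0],[[30,0,0],0],[[30,0,0],0],[[30,0,0],0],[[25,0,0],0],[[11,0,0],0],[[5,0,0],0],[[2.4,0,0],0],[[0,0,0],0],[[0,0,0],0]]'
python3 -m handwheel '[[[0,0,0],0],[[0,0,0],0],[[0,0,0],0],[[0,0,0],0],[[0,0,0],0],[[0,0,0],0],[[0,0,0],0],[[0,0,0],0],[[0,0,0],0],[[0,0,0],0]]' 255 25
python3 - <<'E'
from h import *
go([447,86.5,180],78)
E
```

```text
clock: 37.15
eef_pos: [562.9, -327.1, 37.7]
eef_rot: [-0.354, 1.57, -0.564]
wrist_force: [0.2, -0.1, -0.3]
finger_gap: 62.5
clock: 38.4
eef_pos: [562.7, -326.9, 37.2]
eef_rot: [-2.715, 1.571, -2.925]
wrist_force: [-0.2, 0.4, 2.0]
finger_gap: 35.4
{'shift': [-134.8, 380.3, -199.3], 'jaw': np.float64(78.0), 'tcp': [562.7, -326.9, 37.2], 'q6': np.float64(-1.94), 't': 38.4, 'gap': 35.41525488686557, 'F': [-0.2, 0.4, 2.0], 'down': [-0.0, -0.0, -1.0], 'spin(about x=down)': np.float64(-0.0)}
```

```bash
python3 -m handwheel '[[[-15,0,0],0],[[-30,0,0],0],[[-30,0,0],0],[[-30,0,0],0],[[-30,0,0],0],[[0,15,-8],0],[[0,30,-16],0],[[0,35,-18],0],[[0,35,-18],0],[[0,35,-18],0]]'
python3 -m handwheel '[[[0,35,-18],0],[[0,35,-18],0],[[0,35,-18],0],[[0,35,-18],0],[[0,35,-18],0],[[0,30,-16],0],[[0,17,-9],0],[[0,8,-5],0],[[0,0,0],0],[[0,0,0],0]]'
python3 - <<'E'
from h import *
from scipy.optimize import least_squares
go([447,86.5,74+45.2],78)
w=cloud(manip.camera("side")); m=(np.abs(w[...,2]-147)<11)&(np.hypot(w[...,0]-447,w[...,1]-86)<24)
q=w[m]; r=lambda p:np.hypot(q[:,0]-p[0],q[:,1]-p[1])-18
if len(q)>20: f=least_squares(r,[447,86],loss="soft_l1"); print(f.x.round(1),len(q))
E
```

```text
clock: 39.65
eef_pos: [517.2, -162.9, 173.2]
eef_rot: [-0.184, 1.57, -0.394]
wrist_force: [0.6, -0.5, -0.1]
finger_gap: 35.5
clock: 40.9
eef_pos: [448.4, 85.4, 172.3]
eef_rot: [0.046, 1.571, -0.165]
wrist_force: [-0.6, -0.1, -0.4]
finger_gap: 35.5
{'shift': [61.1, 0.8, -1.6], 'jaw': np.float64(77.9), 'tcp': [448.4, 85.4, 172.3], 'q6': np.float64(-1.25), 't': 40.9, 'gap': 35.492901986854456, 'F': [-0.6, -0.1, -0.4], 'down': [0.0, -0.0, -1.0], 'spin(about x=down)': np.float64(-0.001)}
[448.7  84.6] 111
```

```bash
python3 -m handwheel '[[[10,0.8,-1.6],0],[[10,0,0],0],[[8,0,0],0],[[7,0,0],0],[[5,0,0],0],[[5,0,0],0],[[5,0,0],0],[[4,0,0],0],[[3,0,0],0],[[0,0,0],0]]'
python3 -m handwheel '[[[1,0,0],0],[[1,0,0],0],[[1,0,0],0],[[1,0,0],0],[[0.5,0,0],0],[[0.5,0,0],0],[[0,0,0],0],[[0,0,0],0],[[0,0,0],0],[[0,0,0],0]]'
```

```text
clock: 42.2
eef_pos: [446.7, 87.1, 115.0]
eef_rot: [-2.806, 1.571, -3.016]
wrist_force: [-0.7, -0.0, 0.2]
finger_gap: 35.0
clock: 43.45
eef_pos: [447.0, 87.1, 111.1]
eef_rot: [0.17, 1.57, -0.04]
wrist_force: [-5.3, -0.8, 13.9]
finger_gap: 35.1
```

Seated on the floor: TCP 111.1 as computed, vertical force 14 N. Releasing and withdrawing, then a full check.

```bash
python3 -m handwheel '[[[0,0,0],0],[[0,0,0],0],[[0,0,0],0],[[0,0,0],0],[[0,0,0],0],[[-5,0,0],0],[[-20,0,0],0],[[-30,0,0],0],[[-30,0,0],0],[[-30,0,0],0]]' 90 25
python3 -m handwheel '[[[-20,-20,0],0],[[0,-40,0],0],[[0,-40,0],0],[[0,-40,0],0],[[0,-40,0],0],[[0,-30,0],0],[[0,-10,0],0],[[0,0,0],0],[[0,0,0],0],[[0,0,0],0]]'
python3 - <<'E'
from h import *
go([447,-100,200],78)
ims=[]
for c in("top","side"):
    d=manip.camera(c); w=cloud(d)
    for n,p,h,r in(("flask",(558.5,158.5),188,26),("brown",(539.5,67),174,25),("sa",(466,177),144,20),("sb",(447,86.5),144,20),("wash",(678,-187),186,34)):
        try: print(c,n,top(w,p,h,r,8))
        except Exception: print(c,n,"hidden")
    a=d["pixels"][:,:,::-1]; a=a[100:280,170:400] if c=="top" else a[90:270,180:410]; ims.append(cv2.resize(a,None,fx=1.7,fy=1.7,interpolation=3) if 0 else cv2.resize(a,(400,313),interpolation=3))
cv2.imwrite("pics/end.png",np.hstack(ims))
E
```

```text
clock: 44.7
eef_pos: [446.7, 87.1, 226.5]
eef_rot: [0.336, 1.57, 0.126]
wrist_force: [0.5, 0.3, -0.3]
finger_gap: 60.8
clock: 45.95
eef_pos: [401.2, -127.4, 245.2]
eef_rot: [1.153, 1.571, 0.945]
wrist_force: [0.1, 1.2, 0.5]
finger_gap: 60.6
{'shift': [53.2, 36.3, 39.2], 'jaw': np.float64(78.0), 'tcp': [401.2, -127.4, 245.2], 'q6': np.float64(-1.76), 't': 45.95, 'gap': 60.55266042806921, 'F': [0.1, 1.2, 0.5], 'down': [0.0, 0.0, -1.0], 'spin(about x=down)': np.float64(0.001)}
top flask [558.9 158.4  19.5 188.3 246. ]
top brown [539.7  66.3  17.9 174.1 199. ]
top sa [466.5 175.7  13.2 144.  113. ]
top sb [447.1  86.   13.3 144.1 110. ]
top wash [ 684.4 -184.9   24.5  183.2  308. ]
side flask [ 0.  0.  0. nan  0.]
side brown [551.7  63.9  10.4 176.2  11. ]
side sa [465.7 174.   14.3 144.6  84. ]
side sb [446.5  84.4  13.8 145.1  99. ]
side wash [ 682.6 -186.2   25.6  183.6  292. ]
  return _methods._mean(a, axis=axis, dtype=dtype,
  ret = ret.dtype.type(ret / rcount)
```

View pics/end.png

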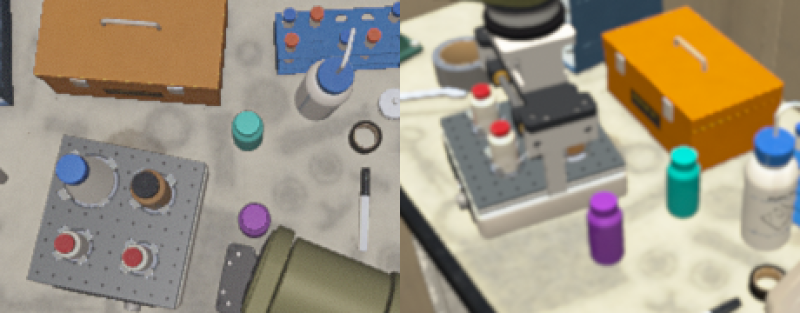

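The final picture shows all four vessels upright in their clamps. In the top view the caps are at crop px (72,168) flask, (147,184) brown, (66,242) and (132,258) small. Purple, turquoise and the wash bottle stand where they were. The top heights of 188.3, 174.1, 144.0 and 144.1 mm match floor contact (188, 174, 144, 144).

```bash
python3 -c "
from cell import manip
print(manip.sign_off())"
```

```text
the job is handed in; nothing more can be done
None
```

The flask, the brown bottle and both small bottles stand upright in the clamps made for them, down on the clamp floors and released. I handed the job in at about 46 s of robot time.

**Last checks, top camera:** cap tops were at 188.3, 174.1, 144.0 and 144.1 mm, against 188, 174, 144 and 144 mm expected. Each vessel's centre was within about 1.5 mm of the clamp centre I had measured.

**Forces:** seating each vessel raised the vertical wrist force to 6 to 14 N. The small bottles also pushed sideways by about 5 to 6 N, so they went in roughly 1 mm off-centre. The gripper was clear and touching nothing at the end.

**Wash bottle and look-alikes:** the wash bottle, the purple bottle and the turquoise bottle are still standing, and I moved none of them. The network had offered the two coloured look-alikes as the brown bottle in the top view, so I picked the real one by its black cap.

**Disagreed or missing:** in the last side picture the arm hid the flask and most of the brown bottle, so that camera could not confirm them at the end. It had shown both at about the right height just after release, the flask reading about 3 mm off in y. It also read the small bottles about 2 mm off the top camera in y, which is within the calibration.

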